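Find the weak label clip and take out its card

TASK

One of the three spring clips on the label rail has gone weak; they look the same, so tug at the cards gently upward and feel which one lets go, never so hard that a clip itself is lifted off the rail. Draw that card right out, set it down in the white counting tray and let go of it there. The cards in the good clips stay in place, fully home, and the other things on the worktop stay where they are.

Things in the scene. Friction and masses are not known exactly. Their poses are not given: they have to be found in the camera images.
- rail: Aluminium label rail fixed to the worktop, 56 mm (x) by 270 mm (y) by 10 mm, origin under its centre. On it stand three like-looking steel spring clips at rail y = +85, 0 and -85 mm, 34 x 46 mm on plan, tops 54 mm above the worktop, each holding a card upright: first (+85), middle, last (-85).
- clip_first (a point): On the rail's first clip: middle of the line where it grips the card, 48 mm above the worktop. Each clip has a fixed steel jaw behind the card (rail +x) and a sprung jaw in front. The weak clip lets its card slide at a pull of about 1.5 to 6 N, a good clip holds more than 15 N. Which is weak differs each time.
- clip_middle (a point): The same point on the middle clip. A card stands on the clip's foot, 18 mm above the worktop, and is gripped 30 mm above its lower edge; it comes straight up and is free after about 35 mm. Even a card that holds gives about a millimetre at an 8 N pull. A side load through its thickness (off-centre grip) makes it drag and seem held: let the side force die before judging.
- clip_last (a point): The same point on the last clip. All three cards are alike: stiff white plastic, 46 mm wide, 82 mm tall, about 40 g: a blade 4 mm thick and 52 mm tall below, and on it a head 12 mm thick, 46 mm wide and 30 mm tall, to be gripped from above across its 12 mm, which lie along the rail's x axis.
- card_1_head (a point): Centre of the head of the first card, between the faces to grip. 65 mm above the card's lower edge, 15 mm below its top; in the clip 83 mm above the worktop. Axes of the card: x through its thickness, y across its width, z up while it stands in its clip.
- card_2_head (a point): Centre of the head of the middle card, between the faces to grip. 65 mm above the card's lower edge, 15 mm below its top; in the clip 83 mm above the worktop. Axes of the card: x through its thickness, y across its width, z up while it stands in its clip.
- card_3_head (a point): Centre of the head of the last card, between the faces to grip. 65 mm above the card's lower edge, 15 mm below its top; in the clip 83 mm above the worktop. Axes of the card: x through its thickness, y across its width, z up while it stands in its clip.
- lift_a (a joint): How far one of the clips is lifted off its foot on the rail (m; 0 = seated, at most 0.012). Each clip is held down on its foot by a spring: it stays seated up to an upward pull of about 12 N, then rises 1 mm for each further 0.3 N, and goes back when let go. Which of the three clips this is differs each time.
- lift_b (a joint): The same for another of the clips.
- lift_c (a joint): The same for the remaining clip.
- tray: White counting tray, loose, 250 g, 103 mm (x) by 154 mm (y) at the rim, 42 mm high, with sloping walls and a floor about 60 x 100 mm, 4 to 8 mm above the worktop; origin under its centre.
- amber_bottle: Bystander: amber tablet bottle, 56 mm across, 95 mm tall, origin under its centre.
- flat_carton: Bystander: tablet carton lying flat, 100 x 63 x 28 mm, origin under its centre.
- dose_cup: Bystander: clear dose cup, 66 mm across, 44 mm tall, origin under its centre.
Things that resemble listed ones, but are neither listed nor needed, are in the scene too. Leave any red look-alike of the part that bears card_3_head alone.

How it is judged:
By the outcome, as a careful person would: the job done as asked, in the order asked, and still so for the second after the job is handed in, with the robot touching nothing.
It also fails if it takes over 72 s, if anything falls off the work surface, if the arm or the gripper's body presses on something with over 40 N, if the wrist force passes 120 N, or if a joint passes its speed limit or range.

ROBOT

A 7-joint arm with a two-finger parallel gripper is mounted at the origin on a cart in front of the work surface, level with it; the furniture and walls round the work are solid. World frame = base frame: x ahead of the robot, y to its left, z up, the work surface at z = 0. Lengths are in m, angles in rad, forces in N, time in s.
With the tool pointing down it reaches from about 0.425 to 0.875 m from the base axis. Payload 8.4 kg.
Tool frame: the origin (TCP) lies midway between the tips of the shut fingers; the grasp point (between the pads) lies 19 mm behind it; z points along the fingers, y is the line along which they close (so a half turn about z gives the same grasp; the last joint's range is limited). The gripper opens to 85 mm and grips with 20 to 120 N. Pads are 22 mm wide; open, the fingers measure 114 mm over their backs; the gripper's body (76 mm by 85 mm) begins 54 mm behind the grasp point. The pads swing forward as they close: fully open they stand 13 mm farther back than shut.
Start: joints at [1.089, 0.333, 0.04, 1.465, -0.013, 1.343, -0.059], TCP at [0.243, -0.603, 0.231] pointing down, gripper open.
Joint ranges: [-2.58, 2.58], [-0.38, 2.09], [-1.3, 1.39], [0.25, 2.4], [-1.5, 4.64], [0.08, 2.09], [-2.65, 2.65]. Speed limits (rad/s): [2.22, 2.22, 2.79, 2.79, 3.14, 3.14, 3.14].

INTERFACE

Orientations are given as a unit quaternion [w, x, y, z].
In Python, from rig import sensors, get_image, job gives the robot as it stands. The module is installed in compiled form; this text tells all that it offers.
- The arm moves only by the tool apply_moves, never from a script. Its argument "motion" is a list of rows, each an object with "delta_pos": the shift along the world's x, y, z in m, a list of three; "turn": the turn, a rotation vector about the world's x, y, z in degrees, a list of three; "claw": the opening, from 0 (shut) to 1 (fully open). A call has 1 to 5 rows; each row shifts and turns the commanded pose from where the row before left it; what a row does not reach is not made up. A row lasts 1/8 s, in which the tool goes at most 62.5 mm and 10.7 degrees, less where a joint would pass 70% of its speed; a pose out of reach is approached as far as the arm can. A call with a gripper value outside its range is refused whole. The fingers move at their own pace and stop on an object; the grip force is fixed at half the most. Time passes only in rows, so rows that do not move let the fingers close. It gives the time, the measured TCP pose, the force, the opening and the grip force at its end, in the units of the state.
- sensors.get_state(): the state, without advancing time (a new reading comes with each control period).
- get_image(name): name is "scene" or "side" or "wrist"; returns a dict with "img" (400x640x3 uint8, red, green, blue), "z_map" (400x640 float32, m along the optical axis (not along the pixel's ray), 0 where there is no reading), "vertical_fov" (degrees; the focal length in pixels is half the picture's height over the tangent of half this angle, whatever the lens; pixels are square), "cx", "cy" (the principal point, pixels), "R" (3x3) and "t" (3): a world point X has camera coordinates R X + t. Camera axes: x right, y down, z forward; pixel columns grow to the right and rows downward; lengths in m; the calibration is good to about 2 mm. A picture is of the moment at which its call begins.
- job.close_job(): hands the job in; it is judged then, once.
The state is a dict: "t": time; "qpos": joint angles; "joint_vel": joint speeds; "tau": joint torques, N m; "position": TCP position; "ee_rot": TCP orientation; "wrist_force": force on the tool from outside, world axes, zero at the start; "torque": the same for the moment, N m; "opening": finger opening in m; "finger_force": force on a finger pad.
Only numpy, scipy, OpenCV 4.12 (cv2) and the standard library are available. Lean on these libraries where they do the work, as an engineer would, in place of code of your own. Each camera call takes 0.05 s, during which the arm holds its last target. There are 200 camera calls.

## Working session

There is one attempt and no reset: what is moved stays moved. The work goes in short steps, Python scripts to look and compute and a tool call to move; the robot and the scene stay as the last step left them, time stands still between calls to the robot, and variables do not carry over. Pictures are saved under pics/ and viewed, at most 10 in all, crops included, and the job is handed in when it is done.

Besides the shell and the picture viewer there is one more tool, called after "Call:" by a JSON object that holds its "api" and its "payload". apply_moves: Moves the arm, as the interface text tells. Its arguments: {"type":"object","properties":{"motion":{"type":"array","items":{"type":"object","properties":{"delta_pos":{"type":"array","items":{"type":"number"}},"turn":{"type":"array","items":{"type":"number"}},"claw":{"type":"number"}}}}},"required":["motion"]}

```bash
mkdir -p pics; cat > h.py <<'E'
import numpy as np, cv2
from rig import sensors, get_image, job
def cloud(d):
    z=d["z_map"]; f=200/np.tan(np.radians(d["vertical_fov"])/2)
    v,u=np.mgrid[:400,:640]
    P=np.stack([(u-d["cx"])/f*z,(v-d["cy"])/f*z,z],-1)
    W=(P-d["t"])@np.array(d["R"])
    W[z==0]=np.nan
    return W
def save(n,img): cv2.imwrite("pics/"+n,img[:,:,::-1])
E
python3 - <<'E'
from h import *
np.set_printoptions(precision=4,suppress=True)
ims={}
for n in("scene","side"):
    d=get_image(n); np.savez("%s.npz"%n,W=cloud(d),img=d["img"]); ims[n]=d["img"]
    print(n,d["vertical_fov"],d["cx"],d["cy"],-np.array(d["R"]).T@d["t"])
    save(n+".png",d["img"])
s=sensors.get_state(); print({k:np.round(v,3) for k,v in s.items()})
E
```

```text
scene 52.0403856506182 312.2520356669608 196.93203232374586 [-0.085   0.5021  0.4802]
side 54.38555322297168 320.33584954603265 201.5400710920473 [ 0.5773 -0.7665  0.6279]
{'t': np.float64(0.1), 'qpos': array([ 1.089,  0.334,  0.04 ,  1.466, -0.013,  1.343, -0.058]), 'joint_vel': array([ 0.   , -0.003,  0.001, -0.002, -0.001, -0.001,  0.002]), 'tau': array([  0.004, -66.003,   1.371, -40.647,   0.017,   0.009,  -0.   ]), 'position': array([ 0.243, -0.603,  0.23 ]), 'ee_rot': array([-0.001,  0.982,  0.19 , -0.   ]), 'wrist_force': array([ 0.465, -0.586,  0.822]), 'torque': array([ 0.062, -0.071, -0.018]), 'finger_force': np.float64(0.0), 'opening': np.float64(0.085)}
```

View pics/scene.png

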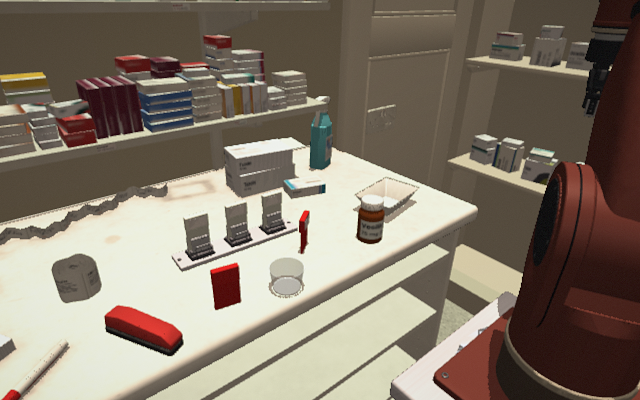

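View pics/side.png

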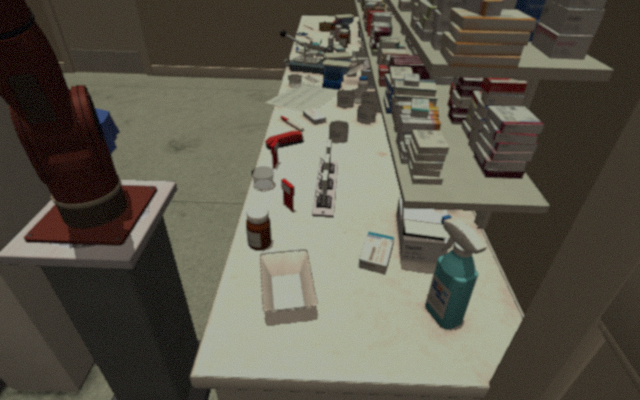

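The scene view shows the cards at about (198,230), (236,218) and (272,207) on the rail, with the tray at (385,197). Red look-alikes stand at (226,286) and (304,230). The side view shows the rail at (325,185) and the tray at (287,285), with a shelf to its right.

```bash
python3 - <<'E'
from h import *
np.set_printoptions(precision=3,suppress=True)
a=np.load("scene.npz"); b=np.load("side.npz")
for nm,pts,W in(("scene",[(198,220),(198,245),(236,212),(272,200),(180,262),(296,225),(385,200),(370,225),(287,270),(226,286),(304,230),(305,188),(260,170)],a["W"]),("side",[(287,285),(325,190),(325,205),(318,209),(327,160),(330,145),(480,185),(380,190),(260,215),(263,180),(289,195),(377,250),(455,300)],b["W"])):
    for u,v in pts: print(nm,u,v,W[v,u])
# top-down map of heights
P=np.concatenate([a["W"].reshape(-1,3),b["W"].reshape(-1,3)]); C=np.concatenate([a["img"].reshape(-1,3),b["img"].reshape(-1,3)])
m=np.isfinite(P).all(1); P=P[m];C=C[m]
k=(P[:,0]>.35)&(P[:,0]<1.05)&(P[:,1]>-.6)&(P[:,1]<.5)&(P[:,2]>.006)&(P[:,2]<.5)
print(len(P[k]))
H=np.zeros((550,350,3),np.uint8)
hsv=np.zeros((550,350,3),np.uint8)
o=np.argsort(P[k][:,2]); Q=P[k][o]
i=((.5-Q[:,1])/.002).astype(int); j=((Q[:,0]-.35)/.002).astype(int)
hsv[i,j]=np.stack([np.clip(Q[:,2]/.3*150,0,170),0*i+255,0*i+255],1)
H=cv2.cvtColor(hsv,cv2.COLOR_HSV2BGR)
for g in range(0,550,50): cv2.line(H,(0,g),(349,g),(60,60,60),1)
for g in range(25,350,50): cv2.line(H,(g,0),(g,549),(60,60,60),1)
cv2.imwrite("pics/top.png",H)
E
```

```text
scene 198 220 [0.58  0.234 0.085]
scene 198 245 [0.576 0.242 0.033]
scene 236 212 [0.577 0.154 0.077]
scene 272 200 [0.574 0.068 0.08 ]
scene 180 262 [0.578 0.281 0.009]
scene 296 225 [ 0.569  0.007 -0.002]
scene 385 200 [ 0.525 -0.25   0.002]
scene 370 225 [ 0.411 -0.069  0.045]
scene 287 270 [0.425 0.137 0.014]
scene 226 286 [0.423 0.263 0.04 ]
scene 304 230 [0.466 0.064 0.055]
scene 305 188 [ 0.675 -0.104  0.021]
scene 260 170 [ 0.765 -0.024  0.062]
side 287 285 [ 0.508 -0.216  0.   ]
side 325 190 [0.581 0.063 0.051]
side 325 205 [0.582 0.043 0.018]
side 318 209 [0.565 0.035 0.01 ]
side 327 160 [0.584 0.141 0.096]
side 330 145 [0.591 0.225 0.096]
side 480 185 [ 0.871 -0.152  0.225]
side 380 190 [ 0.738  0.149 -0.001]
side 260 215 [ 0.44  -0.1    0.092]
side 263 180 [0.41  0.126 0.034]
side 289 195 [0.49  0.038 0.049]
side 377 250 [ 0.701 -0.129  0.027]
side 455 300 [ 0.816 -0.31   0.084]
167725
```

View pics/top.png

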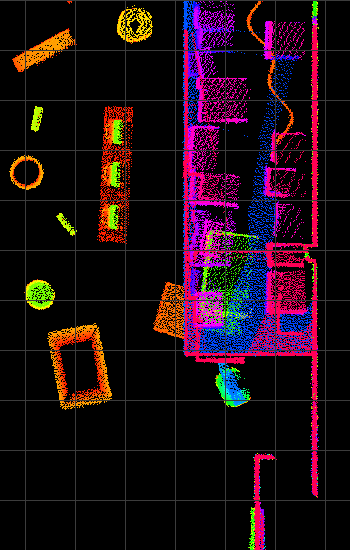

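The height map shows the rail nearly parallel to y, with its three heads at x≈0.58. The tray is at about (0.51,-0.235), turned slightly, and the shelf front is at x≈0.72.

```bash
python3 - <<'E'
from h import *
np.set_printoptions(precision=4,suppress=True)
a=np.load("scene.npz"); b=np.load("side.npz")
for n,d in(("scene",a),("side",b)):
    W=d["W"].reshape(-1,3)
    W=W[np.isfinite(W).all(1)]
    for y in(.236,.152,.066):
        k=(abs(W[:,0]-.58)<.03)&(abs(W[:,1]-y)<.038)&(W[:,2]>.07)&(W[:,2]<.11)
        q=W[k]; t=q[q[:,2]>.093]; 
        print(n,y,len(q),"pct2",np.percentile(q,2,0),"98",np.percentile(q,98,0),"top",len(t),t.mean(0) if len(t) else "", np.ptp(t,axis=0) if len(t) else "")
    k=(abs(W[:,0]-.58)<.045)&(W[:,1]>-.02)&(W[:,1]<.3)&(W[:,2]>.006)&(W[:,2]<.013)
    r=cv2.minAreaRect(W[k][:,:2].astype(np.float32)); print("rail",r,cv2.boxPoints(r))
    k=(abs(W[:,0]-.51)<.1)&(abs(W[:,1]+.235)<.12)&(W[:,2]>.032)&(W[:,2]<.06)
    r=cv2.minAreaRect(W[k][:,:2].astype(np.float32)); print("tray",r,np.percentile(W[k][:,2],98))
    k=(abs(W[:,0]-.51)<.02)&(abs(W[:,1]+.235)<.03); print("floor",np.median(W[k][:,2]), "bottle", end=" ")
    k=(abs(W[:,0]-.43)<.05)&(abs(W[:,1]+.085)<.05)&(W[:,2]>.02);print(np.percentile(W[k],[2,98],axis=0))
E
```

```text
scene 0.236 360 pct2 [0.578  0.2146 0.0707] 98 [0.5902 0.2586 0.0971] top 101 [0.5842 0.237  0.0957] [0.0135 0.0444 0.0051]
scene 0.152 310 pct2 [0.5735 0.1301 0.0707] 98 [0.5868 0.1738 0.0973] top 88 [0.5797 0.1523 0.0958] [0.0156 0.0459 0.0048]
scene 0.066 265 pct2 [0.5697 0.0456 0.0706] 98 [0.5814 0.0891 0.0974] top 74 [0.5754 0.0673 0.0958] [0.0147 0.0459 0.0046]
rail ((0.5805883407592773, 0.15052486956119537), (0.2711831033229828, 0.0584491491317749), 87.27958679199219) [[0.545  0.0165]
 [0.6033 0.0137]
 [0.6162 0.2846]
 [0.5578 0.2874]]
tray ((0.5091437101364136, -0.23638300597667694), (0.10422969609498978, 0.1563577800989151), 10.945219993591309) 0.040756660353844426
floor -0.3348690174001163 bottle [[ 0.4009 -0.1061  0.0214]
 [ 0.4472 -0.0614  0.0937]]
side 0.236 63 pct2 [0.581  0.2113 0.072 ] 98 [0.5943 0.2539 0.0993] top 33 [0.5876 0.2328 0.0969] [0.0118 0.0438 0.0068]
side 0.152 77 pct2 [0.5764 0.1272 0.0723] 98 [0.5895 0.1709 0.0992] top 43 [0.5834 0.1483 0.0968] [0.0111 0.0483 0.0065]
side 0.066 94 pct2 [0.5726 0.0423 0.072 ] 98 [0.5852 0.0871 0.0985] top 52 [0.5792 0.064  0.0968] [0.0124 0.0448 0.0056]
rail ((0.5833497047424316, 0.1509275585412979), (0.2717870771884918, 0.05596918985247612), 87.12774658203125) [[0.5486 0.0166]
 [0.6045 0.0138]
 [0.6181 0.2852]
 [0.5622 0.2881]]
tray ((0.5017539858818054, -0.2053014636039734), (0.11201696842908859, 0.21572764217853546), 14.893961906433105) 0.05422968527346609
floor 0.0010899476996063062 bottle [[ 0.4068 -0.1175  0.0229]
 [ 0.4574 -0.0725  0.095 ]]
```

Call:
{"api": "apply_moves", "payload": {"motion": [{"delta_pos": [0.05, 0.035, 0], "turn": [0, 0, 7], "claw": 0.5}, {"delta_pos": [0.05, 0.035, 0], "turn": [0, 0, 7], "claw": 0.5}, {"delta_pos": [0.05, 0.035, 0], "turn": [0, 0, 7], "claw": 0.5}, {"delta_pos": [0.05, 0.035, 0], "turn": [0, 0, 7], "claw": 0.5}, {"delta_pos": [0.05, 0.035, 0], "turn": [0, 0, 7], "claw": 0.5}]}}

```text
t: 0.72
position: [0.494, -0.4266, 0.231]
ee_rot: [-0.0, 0.878, 0.478, -0.0]
wrist_force: [-0.3, -0.5, -0.0]
opening: 0.0428
finger_force: 0.0
```

Call:
{"api": "apply_moves", "payload": {"motion": [{"delta_pos": [0.017, 0.055, 0], "turn": [0, 0, 6], "claw": 0.5}, {"delta_pos": [0.017, 0.055, 0], "turn": [0, 0, 6], "claw": 0.5}, {"delta_pos": [0.017, 0.055, 0], "turn": [0, 0, 6], "claw": 0.5}, {"delta_pos": [0.017, 0.055, 0], "turn": [0, 0, 6], "claw": 0.5}, {"delta_pos": [0.017, 0.055, 0], "turn": [0, 0, 6], "claw": 0.5}]}}

```text
t: 1.35
position: [0.5779, -0.1511, 0.2311]
ee_rot: [-0.0, 0.725, 0.689, -0.0]
wrist_force: [1.6, -0.5, -0.6]
opening: 0.0428
finger_force: 0.0
```

Call:
{"api": "apply_moves", "payload": {"motion": [{"delta_pos": [0, 0.054, 0], "claw": 0.5}, {"delta_pos": [0, 0.054, 0], "claw": 0.5}, {"delta_pos": [0, 0.054, 0], "claw": 0.5}, {"delta_pos": [0, 0.054, 0], "claw": 0.5}, {"delta_pos": [0, 0, 0], "claw": 0.5}]}}

```text
$.motion[0]: bad value
```

```bash
python3 - <<'E'
from h import *
np.set_printoptions(precision=4,suppress=True)
d=get_image("wrist"); W=cloud(d); save("w1.png",d["img"])
print(-np.array(d["R"]).T@d["t"])
W=W.reshape(-1,3);W=W[np.isfinite(W).all(1)]
for y in(.236,.152,.066):
    k=(abs(W[:,0]-.58)<.03)&(abs(W[:,1]-y)<.038)&(W[:,2]>.088)&(W[:,2]<.11)
    t=W[k]
    if len(t)>20: print(y,len(t),np.percentile(t,[2,50,98],axis=0),cv2.minAreaRect(t[:,:2].astype(np.float32)))
print(sensors.get_state()["wrist_force"])
E
```

```text
[ 0.5811 -0.0716  0.3736]
[0.7008 8.7143 0.4417]
```

View pics/w1.png

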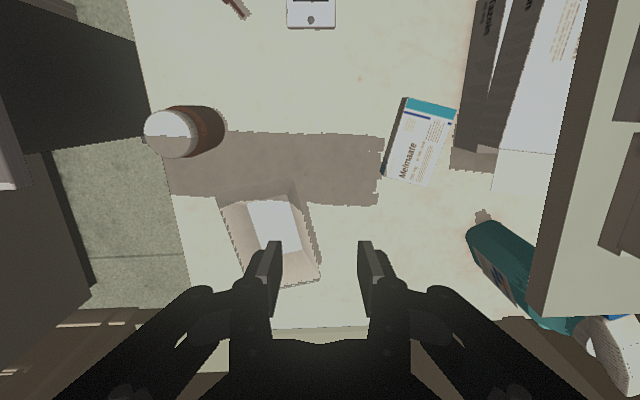

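The wrist view looks down from above the tray (270,235), and its upward direction is +y. The row format was refused, so I'm resending it with "turn" included.

Call:
{"api": "apply_moves", "payload": {"motion": [{"delta_pos": [0, 0.05, 0], "turn": [0, 0, 0], "claw": 0.5}, {"delta_pos": [0, 0.05, 0], "turn": [0, 0, 0], "claw": 0.5}, {"delta_pos": [0, 0.05, 0], "turn": [0, 0, 0], "claw": 0.5}, {"delta_pos": [0, 0.03, 0], "turn": [0, 0, 0], "claw": 0.5}, {"delta_pos": [0, 0, 0], "turn": [0, 0, 0], "claw": 0.5}]}}

```text
t: 2.02
position: [0.5773, 0.0302, 0.2311]
ee_rot: [-0.001, 0.724, 0.69, 0.0]
wrist_force: [-0.7, -0.9, -0.5]
opening: 0.0427
finger_force: 0.0
```

```bash
python3 - <<'E'
from h import *
np.set_printoptions(precision=4,suppress=True)
d=get_image("wrist"); W=cloud(d); save("w2.png",d["img"])
print(-np.array(d["R"]).T@d["t"])
W=W.reshape(-1,3);W=W[np.isfinite(W).all(1)]
for y in(.236,.152,.066):
    k=(abs(W[:,0]-.58)<.03)&(abs(W[:,1]-y)<.038)&(W[:,2]>.09)&(W[:,2]<.11)
    t=W[k]
    if len(t)>20: print(y,len(t),np.percentile(t,[2,50,98],axis=0),cv2.minAreaRect(t[:,:2].astype(np.float32)))
print(sensors.get_state()["wrist_force"],sensors.get_state()["position"])
E
```

```text
[0.5805 0.1096 0.3738]
0.152 732 [[0.576  0.1295 0.0956]
 [0.5819 0.152  0.0979]
 [0.5878 0.1728 0.0995]] ((0.5815037488937378, 0.1512162685394287), (0.044946614652872086, 0.011737247928977013), 87.5174789428711)
0.066 584 [[0.5713 0.0454 0.0926]
 [0.5777 0.0677 0.0978]
 [0.5841 0.0885 0.0993]] ((0.577489972114563, 0.06679152697324753), (0.044821057468652725, 0.012298638932406902), 87.46294403076172)
[ 0.4062 -1.1038 -0.1234] [0.5775 0.0278 0.2311]
```

View pics/w2.png

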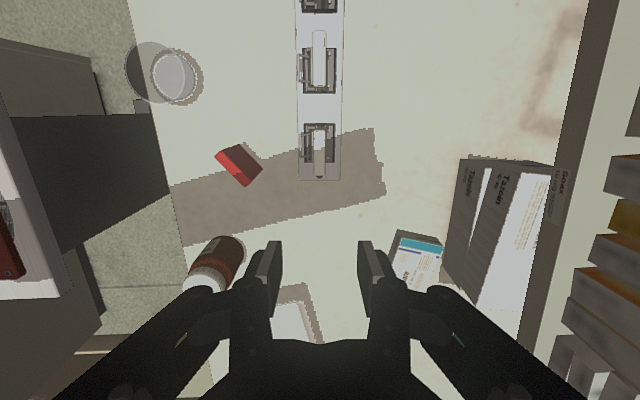

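The wrist view shows the last card at (320,160) and the middle one at (318,60). It agrees with the other cameras: heads at (0.5775,0.067) and (0.5815,0.151), tops at 0.098. Next is the descent on the last card.

Call:
{"api": "apply_moves", "payload": {"motion": [{"delta_pos": [0, 0.04, -0.02], "turn": [0, 0, 0], "claw": 0.5}, {"delta_pos": [0, 0, -0.05], "turn": [0, 0, 0], "claw": 0.5}, {"delta_pos": [0, 0, -0.05], "turn": [0, 0, 0], "claw": 0.5}, {"delta_pos": [0, 0, -0.03], "turn": [0, 0, 0], "claw": 0.5}, {"delta_pos": [0, 0, -0.015], "turn": [0, 0, 0], "claw": 0.5}]}}

```text
t: 2.7
position: [0.577, 0.0651, 0.0643]
ee_rot: [-0.001, 0.726, 0.687, -0.001]
wrist_force: [-0.5, 0.6, 1.2]
opening: 0.0427
finger_force: 0.0
```

Call:
{"api": "apply_moves", "payload": {"motion": [{"delta_pos": [0, 0, 0], "turn": [0, 0, 0], "claw": 0.5}, {"delta_pos": [0, 0, 0], "turn": [0, 0, 0], "claw": 0.2}, {"delta_pos": [0, 0, 0], "turn": [0, 0, 0], "claw": 0.0}, {"delta_pos": [0, 0, 0], "turn": [0, 0, 0], "claw": 0.0}, {"delta_pos": [0, 0, 0], "turn": [0, 0, 0], "claw": 0.0}]}}

```text
t: 3.32
position: [0.5787, 0.0671, 0.0679]
ee_rot: [0.001, 0.726, 0.688, 0.001]
wrist_force: [-1.1, -0.4, 6.8]
opening: 0.0111
finger_force: 59.4
```

Call:
{"api": "apply_moves", "payload": {"motion": [{"delta_pos": [0, 0, 0.001], "turn": [0, 0, 0], "claw": 0.0}, {"delta_pos": [0, 0, 0.001], "turn": [0, 0, 0], "claw": 0.0}, {"delta_pos": [0, 0, 0], "turn": [0, 0, 0], "claw": 0.0}]}}

```text
t: 3.7
position: [0.5784, 0.067, 0.068]
ee_rot: [0.0, 0.726, 0.688, 0.001]
wrist_force: [6.7, 0.5, -8.8]
opening: 0.011
finger_force: 58.9
```

Call:
{"api": "apply_moves", "payload": {"motion": [{"delta_pos": [0, 0, 0.0005], "turn": [0, 0, 0], "claw": 0.0}, {"delta_pos": [0, 0, 0], "turn": [0, 0, 0], "claw": 0.0}, {"delta_pos": [0, 0, 0], "turn": [0, 0, 0], "claw": 0.0}]}}

```text
t: 4.08
position: [0.5784, 0.067, 0.0681]
ee_rot: [0.0, 0.726, 0.688, 0.001]
wrist_force: [7.4, 0.8, -12.5]
opening: 0.0112
finger_force: 58.3
```

Call:
{"api": "apply_moves", "payload": {"motion": [{"delta_pos": [0.001, 0, -0.001], "turn": [0, 0, 0], "claw": 0.0}, {"delta_pos": [0, 0, 0], "turn": [0, 0, 0], "claw": 0.0}, {"delta_pos": [0, 0, 0], "turn": [0, 0, 0], "claw": 0.0}]}}

```text
t: 4.45
position: [0.5787, 0.0671, 0.0679]
ee_rot: [0.0, 0.726, 0.688, -0.0]
wrist_force: [1.1, 0.5, -0.6]
opening: 0.0112
finger_force: 60.2
```

Call:
{"api": "apply_moves", "payload": {"motion": [{"delta_pos": [0.0002, 0, 0.0005], "turn": [0, 0, 0], "claw": 0.0}, {"delta_pos": [0, 0, 0.0003], "turn": [0, 0, 0], "claw": 0.0}, {"delta_pos": [0, 0, 0], "turn": [0, 0, 0], "claw": 0.0}, {"delta_pos": [0, 0, 0], "turn": [0, 0, 0], "claw": 0.0}]}}

```text
t: 4.95
position: [0.5786, 0.067, 0.068]
ee_rot: [-0.0, 0.726, 0.688, -0.0]
wrist_force: [3.5, 0.1, -12.7]
opening: 0.0115
finger_force: 58.4
```

Call:
{"api": "apply_moves", "payload": {"motion": [{"delta_pos": [0, 0, -0.0008], "turn": [0, 0, 0], "claw": 0.0}, {"delta_pos": [0, 0, 0], "turn": [0, 0, 0], "claw": 0.4}, {"delta_pos": [0, 0, 0], "turn": [0, 0, 0], "claw": 0.4}, {"delta_pos": [0, 0, 0.03], "turn": [0, 0, 0], "claw": 0.4}, {"delta_pos": [0, 0, 0.03], "turn": [0, 0, 0], "claw": 0.4}]}}

```text
t: 5.58
position: [0.5789, 0.0671, 0.1289]
ee_rot: [-0.0, 0.726, 0.688, -0.0]
wrist_force: [0.8, -0.3, 0.9]
opening: 0.0341
finger_force: 0.0
```

Call:
{"api": "apply_moves", "payload": {"motion": [{"delta_pos": [0.002, 0.042, 0], "turn": [0, 0, 0], "claw": 0.4}, {"delta_pos": [0.002, 0.042, 0], "turn": [0, 0, 0], "claw": 0.4}, {"delta_pos": [0, 0, -0.03], "turn": [0, 0, 0], "claw": 0.4}, {"delta_pos": [0, 0, -0.03], "turn": [0, 0, 0], "claw": 0.4}, {"delta_pos": [0, 0, 0], "turn": [0, 0, 0], "claw": 0.4}]}}

```text
t: 6.2
position: [0.5815, 0.1507, 0.0662]
ee_rot: [-0.001, 0.726, 0.688, -0.002]
wrist_force: [-0.7, 0.1, 0.5]
opening: 0.0339
finger_force: 0.0
```

Call:
{"api": "apply_moves", "payload": {"motion": [{"delta_pos": [0, 0, 0], "turn": [0, 0, 0], "claw": 0.1}, {"delta_pos": [0, 0, 0], "turn": [0, 0, 0], "claw": 0.0}, {"delta_pos": [0, 0, 0], "turn": [0, 0, 0], "claw": 0.0}, {"delta_pos": [0, 0, 0], "turn": [0, 0, 0], "claw": 0.0}]}}

```text
t: 6.7
position: [0.5834, 0.1514, 0.0695]
ee_rot: [0.0, 0.726, 0.688, 0.001]
wrist_force: [-4.2, -0.5, 7.5]
opening: 0.0109
finger_force: 58.9
```

Call:
{"api": "apply_moves", "payload": {"motion": [{"delta_pos": [-0.0005, 0, 0.0008], "turn": [0, 0, 0], "claw": 0.0}, {"delta_pos": [0, 0, 0], "turn": [0, 0, 0], "claw": 0.0}, {"delta_pos": [0, 0, 0], "turn": [0, 0, 0], "claw": 0.0}]}}

```text
t: 7.08
position: [0.5832, 0.1514, 0.0695]
ee_rot: [0.0, 0.726, 0.688, 0.001]
wrist_force: [-1.3, 0.1, 6.7]
opening: 0.011
finger_force: 59.4
```

Call:
{"api": "apply_moves", "payload": {"motion": [{"delta_pos": [-0.0002, 0, 0.0005], "turn": [0, 0, 0], "claw": 0.0}, {"delta_pos": [0, 0, 0], "turn": [0, 0, 0], "claw": 0.0}, {"delta_pos": [0, 0, 0], "turn": [0, 0, 0], "claw": 0.0}]}}

```text
t: 7.45
position: [0.583, 0.1513, 0.0695]
ee_rot: [0.0, 0.726, 0.688, 0.001]
wrist_force: [2.9, 0.8, 2.9]
opening: 0.011
finger_force: 59.2
```

Call:
{"api": "apply_moves", "payload": {"motion": [{"delta_pos": [0, 0, 0.0004], "turn": [0, 0, 0], "claw": 0.0}, {"delta_pos": [0, 0, 0], "turn": [0, 0, 0], "claw": 0.0}, {"delta_pos": [0, 0, 0], "turn": [0, 0, 0], "claw": 0.0}]}}

```text
t: 7.82
position: [0.5825, 0.1511, 0.0696]
ee_rot: [0.0, 0.726, 0.688, 0.0]
wrist_force: [4.3, 2.0, 2.2]
opening: 0.0113
finger_force: 58.9
```

Call:
{"api": "apply_moves", "payload": {"motion": [{"delta_pos": [0.0005, 0, 0.0005], "turn": [0, 0, 0], "claw": 0.0}, {"delta_pos": [0, 0, 0], "turn": [0, 0, 0], "claw": 0.0}, {"delta_pos": [0, 0, 0], "turn": [0, 0, 0], "claw": 0.0}]}}

```text
t: 8.2
position: [0.5825, 0.151, 0.0697]
ee_rot: [-0.0, 0.726, 0.688, -0.0]
wrist_force: [3.7, 2.1, -1.8]
opening: 0.011
finger_force: 58.6
```

Call:
{"api": "apply_moves", "payload": {"motion": [{"delta_pos": [0.0002, 0, 0.0005], "turn": [0, 0, 0], "claw": 0.0}, {"delta_pos": [0, 0, 0], "turn": [0, 0, 0], "claw": 0.0}, {"delta_pos": [0, 0, 0], "turn": [0, 0, 0], "claw": 0.0}]}}

```text
t: 8.57
position: [0.5829, 0.1507, 0.0704]
ee_rot: [0.0, 0.726, 0.688, -0.0]
wrist_force: [2.7, -0.1, -1.2]
opening: 0.011
finger_force: 58.5
```

Call:
{"api": "apply_moves", "payload": {"motion": [{"delta_pos": [0.0002, 0, 0.0005], "turn": [0, 0, 0], "claw": 0.0}, {"delta_pos": [0, 0, 0], "turn": [0, 0, 0], "claw": 0.0}, {"delta_pos": [0, 0, 0], "turn": [0, 0, 0], "claw": 0.0}]}}

```text
t: 8.95
position: [0.583, 0.1508, 0.0709]
ee_rot: [0.0, 0.726, 0.688, -0.0]
wrist_force: [1.6, -0.9, -1.5]
opening: 0.0112
finger_force: 58.4
```

Call:
{"api": "apply_moves", "payload": {"motion": [{"delta_pos": [0, 0, 0.0005], "turn": [0, 0, 0], "claw": 0.0}, {"delta_pos": [0, 0, 0], "turn": [0, 0, 0], "claw": 0.0}, {"delta_pos": [0, 0, 0], "turn": [0, 0, 0], "claw": 0.0}]}}

```text
t: 9.32
position: [0.5831, 0.151, 0.0715]
ee_rot: [-0.0, 0.726, 0.688, -0.0]
wrist_force: [2.0, -1.3, -2.0]
opening: 0.0109
finger_force: 58.4
```

The middle card slides at about 2 N, while the last card held at 12 N, so the middle clip is the weak one. I'll draw this card out.

Call:
{"api": "apply_moves", "payload": {"motion": [{"delta_pos": [0.0001, 0, 0.001], "turn": [0, 0, 0], "claw": 0.0}, {"delta_pos": [0, 0, 0.001], "turn": [0, 0, 0], "claw": 0.0}, {"delta_pos": [0, 0, 0.0015], "turn": [0, 0, 0], "claw": 0.0}, {"delta_pos": [0, 0, 0.0015], "turn": [0, 0, 0], "claw": 0.0}, {"delta_pos": [0, 0, 0.0015], "turn": [0, 0, 0], "claw": 0.0}]}}

```text
t: 9.95
position: [0.5831, 0.1512, 0.0781]
ee_rot: [-0.0, 0.726, 0.688, -0.0]
wrist_force: [1.0, 0.5, -2.7]
opening: 0.0114
finger_force: 58.3
```

Call:
{"api": "apply_moves", "payload": {"motion": [{"delta_pos": [0, 0, 0.002], "turn": [0, 0, 0], "claw": 0.0}, {"delta_pos": [0, 0, 0.002], "turn": [0, 0, 0], "claw": 0.0}, {"delta_pos": [0, 0, 0.002], "turn": [0, 0, 0], "claw": 0.0}, {"delta_pos": [0, 0, 0.002], "turn": [0, 0, 0], "claw": 0.0}, {"delta_pos": [0, 0, 0.002], "turn": [0, 0, 0], "claw": 0.0}]}}

```text
t: 10.58
position: [0.5832, 0.151, 0.0881]
ee_rot: [-0.0, 0.726, 0.688, -0.0]
wrist_force: [0.1, -0.5, -4.2]
opening: 0.0113
finger_force: 58.3
```

Call:
{"api": "apply_moves", "payload": {"motion": [{"delta_pos": [0, 0, 0.003], "turn": [0, 0, 0], "claw": 0.0}, {"delta_pos": [0, 0, 0.003], "turn": [0, 0, 0], "claw": 0.0}, {"delta_pos": [0, 0, 0.003], "turn": [0, 0, 0], "claw": 0.0}, {"delta_pos": [0, 0, 0.004], "turn": [0, 0, 0], "claw": 0.0}, {"delta_pos": [0, 0, 0.004], "turn": [0, 0, 0], "claw": 0.0}]}}

```text
t: 11.2
position: [0.5834, 0.1512, 0.1056]
ee_rot: [0.0, 0.726, 0.688, 0.0]
wrist_force: [0.1, -0.1, -0.3]
opening: 0.011
finger_force: 58.7
```

Call:
{"api": "apply_moves", "payload": {"motion": [{"delta_pos": [0, 0, 0.01], "turn": [0, 0, 0], "claw": 0.0}, {"delta_pos": [0, 0, 0.025], "turn": [0, 0, 0], "claw": 0.0}, {"delta_pos": [0, 0, 0.03], "turn": [0, 0, 0], "claw": 0.0}, {"delta_pos": [0, 0, 0.03], "turn": [0, 0, 0], "claw": 0.0}, {"delta_pos": [0, 0, 0], "turn": [0, 0, 0], "claw": 0.0}]}}

```text
t: 11.82
position: [0.5846, 0.1518, 0.2034]
ee_rot: [0.001, 0.726, 0.688, 0.002]
wrist_force: [0.6, 0.5, -0.6]
opening: 0.0114
finger_force: 58.7
```

```bash
python3 - <<'E'
from h import *
d=get_image("scene")["img"]; w=get_image("side")["img"]
save("s2.png",np.concatenate([cv2.resize(d[120:320,150:430],None,fx=2,fy=2),cv2.resize(w[100:300,200:450],(560,448))[:190]]))
E
```

```text
(no output)
```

View pics/s2.png

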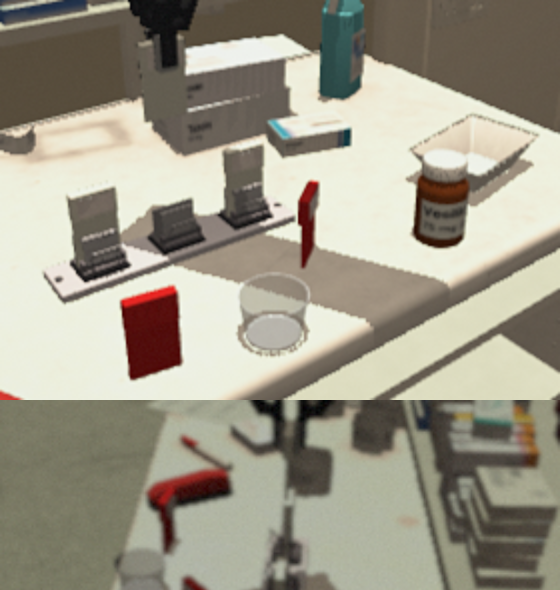

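The card is out of the clip and in the gripper (150,60 in the crop), and the two good cards are still seated. I'll carry it to above the tray and turn it to match the tray's long axis.

Call:
{"api": "apply_moves", "payload": {"motion": [{"delta_pos": [-0.009, -0.048, 0], "turn": [0, 0, -9.5], "claw": 0.0}, {"delta_pos": [-0.009, -0.048, 0], "turn": [0, 0, -9.5], "claw": 0.0}, {"delta_pos": [-0.009, -0.048, 0], "turn": [0, 0, -9.5], "claw": 0.0}, {"delta_pos": [-0.009, -0.048, 0], "turn": [0, 0, -9.5], "claw": 0.0}, {"delta_pos": [-0.009, -0.048, 0], "turn": [0, 0, -9.5], "claw": 0.0}]}}

```text
t: 12.55
position: [0.5372, -0.0904, 0.1991]
ee_rot: [-0.0, 0.942, 0.335, -0.001]
wrist_force: [0.5, 0.3, -0.2]
opening: 0.0109
finger_force: 58.8
```

Call:
{"api": "apply_moves", "payload": {"motion": [{"delta_pos": [-0.009, -0.048, 0], "turn": [0, 0, -9.5], "claw": 0.0}, {"delta_pos": [-0.009, -0.048, 0], "turn": [0, 0, -9.5], "claw": 0.0}, {"delta_pos": [-0.009, -0.045, 0], "turn": [0, 0, -9.5], "claw": 0.0}, {"delta_pos": [0, 0, 0], "turn": [0, 0, 0], "claw": 0.0}]}}

```text
t: 13.05
position: [0.5091, -0.2342, 0.1988]
ee_rot: [0.0, 0.996, 0.091, -0.001]
wrist_force: [-0.5, 1.3, -0.4]
opening: 0.0107
finger_force: 58.8
```

```bash
python3 - <<'E'
from h import *
np.set_printoptions(precision=4,suppress=True)
d=get_image("wrist"); W=cloud(d); save("w3.png",d["img"])
W=W.reshape(-1,3);W=W[np.isfinite(W).all(1)]
k=(abs(W[:,0]-.51)<.09)&(abs(W[:,1]+.235)<.1)
for lo,hi in((.034,.048),(-.005,.012)):
    t=W[k&(W[:,2]>lo)&(W[:,2]<hi)]
    print(lo,len(t),np.percentile(t,[1,50,99],axis=0),cv2.minAreaRect(t[:,:2].astype(np.float32)))
print(sensors.get_state()["position"],sensors.get_state()["qpos"])
E
```

```text
0.034 2658 [[ 0.4459 -0.3152  0.0341]
 [ 0.5066 -0.2265  0.0387]
 [ 0.5682 -0.1513  0.0421]] ((0.5070054531097412, -0.2334803193807602), (0.10338902473449707, 0.15527646243572235), 10.5805025100708)
-0.005 14585 [[ 0.422  -0.3335 -0.0015]
 [ 0.5397 -0.2288  0.0006]
 [ 0.5991 -0.1362  0.011 ]] ((0.5100108981132507, -0.23500150442123413), (0.19998562335968018, 0.17997680604457855), 89.9977035522461)
[ 0.5101 -0.2315  0.1989] [ 0.5228  0.1838 -0.1989  1.7213  0.0383  1.2423 -1.0684]
```

View pics/w3.png

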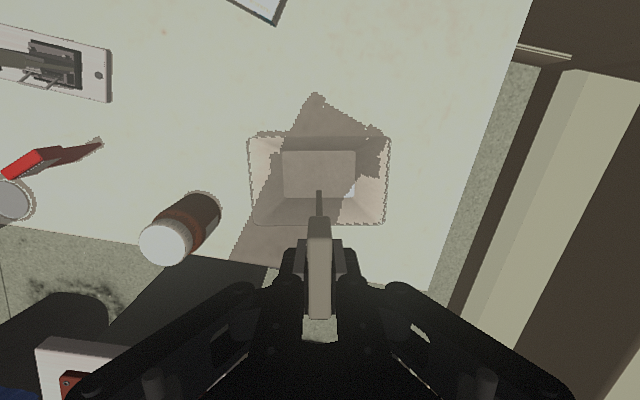

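The wrist view shows the card aligned with the tray's short side and over the tray (318,180), which is measured again at (0.508,-0.235). Next I tilt the card before setting it down.

Call:
{"api": "apply_moves", "payload": {"motion": [{"delta_pos": [0, 0, 0], "turn": [7.9, 1.5, 0], "claw": 0.0}, {"delta_pos": [0, 0, 0], "turn": [7.9, 1.5, 0], "claw": 0.0}, {"delta_pos": [0, 0, 0], "turn": [7.9, 1.5, 0], "claw": 0.0}, {"delta_pos": [0, 0, 0], "turn": [7.9, 1.5, 0], "claw": 0.0}, {"delta_pos": [0, 0, 0], "turn": [7.9, 1.5, 0], "claw": 0.0}]}}

```text
t: 13.72
position: [0.5118, -0.2287, 0.2001]
ee_rot: [-0.345, 0.934, 0.091, -0.032]
wrist_force: [0.3, 0.6, -1.0]
opening: 0.0113
finger_force: 58.9
```

Call:
{"api": "apply_moves", "payload": {"motion": [{"delta_pos": [0, 0, -0.02], "turn": [0, 0, 0], "claw": 0.0}, {"delta_pos": [0, 0, 0], "turn": [0, 0, 0], "claw": 0.0}]}}

```text
t: 13.98
position: [0.5109, -0.2281, 0.1779]
ee_rot: [-0.343, 0.935, 0.09, -0.033]
wrist_force: [0.5, -0.4, 1.1]
opening: 0.011
finger_force: 58.9
```

```bash
python3 - <<'E'
from h import *
from scipy.spatial.transform import Rotation as R
s=sensors.get_state(); q=s["ee_rot"]
print(s["position"],np.round(R.from_quat(q,scalar_first=True).as_matrix(),3),np.round(s["qpos"],3))
E
```

```text
[ 0.51086456 -0.22812111  0.17790016] [[ 0.982  0.146 -0.123]
 [ 0.191 -0.749  0.634]
 [ 0.    -0.646 -0.763]] [ 0.748  0.573 -0.174  1.414 -0.391  1.674 -0.739]
```

Call:
{"api": "apply_moves", "payload": {"motion": [{"delta_pos": [-0.002, 0, -0.04], "turn": [0, 0, 0], "claw": 0.0}, {"delta_pos": [0, 0, -0.04], "turn": [0, 0, 0], "claw": 0.0}, {"delta_pos": [0, 0, -0.025], "turn": [0, 0, 0], "claw": 0.0}, {"delta_pos": [0, 0, -0.01], "turn": [0, 0, 0], "claw": 0.0}, {"delta_pos": [0, 0, 0], "turn": [0, 0, 0], "claw": 0.0}]}}

```text
t: 14.6
position: [0.5096, -0.2297, 0.0655]
ee_rot: [-0.342, 0.935, 0.09, -0.032]
wrist_force: [-0.4, -0.1, 0.5]
opening: 0.0112
finger_force: 58.9
```

Call:
{"api": "apply_moves", "payload": {"motion": [{"delta_pos": [0, 0, -0.003], "turn": [0, 0, 0], "claw": 0.0}, {"delta_pos": [0, 0, -0.003], "turn": [0, 0, 0], "claw": 0.0}, {"delta_pos": [0, 0, -0.002], "turn": [0, 0, 0], "claw": 0.0}, {"delta_pos": [0, 0, 0], "turn": [0, 0, 0], "claw": 0.0}]}}

```text
t: 15.1
position: [0.5092, -0.2299, 0.0569]
ee_rot: [-0.342, 0.935, 0.089, -0.032]
wrist_force: [-0.1, -0.7, -0.8]
opening: 0.0112
finger_force: 58.9
```

Call:
{"api": "apply_moves", "payload": {"motion": [{"delta_pos": [0, 0, -0.002], "turn": [0, 0, 0], "claw": 0.0}, {"delta_pos": [0, 0, -0.002], "turn": [0, 0, 0], "claw": 0.0}, {"delta_pos": [0, 0, 0], "turn": [0, 0, 0], "claw": 0.0}]}}

```text
t: 15.48
position: [0.5091, -0.2299, 0.0528]
ee_rot: [-0.342, 0.935, 0.089, -0.032]
wrist_force: [0.3, -0.4, 0.2]
opening: 0.011
finger_force: 58.9
```

Call:
{"api": "apply_moves", "payload": {"motion": [{"delta_pos": [0, 0, -0.002], "turn": [0, 0, 0], "claw": 0.0}, {"delta_pos": [0, 0, 0], "turn": [0, 0, 0], "claw": 0.0}]}}

```text
t: 15.72
position: [0.5092, -0.2299, 0.0509]
ee_rot: [-0.342, 0.935, 0.089, -0.032]
wrist_force: [0.6, -0.5, 0.1]
opening: 0.0107
finger_force: 58.9
```

Call:
{"api": "apply_moves", "payload": {"motion": [{"delta_pos": [0, 0, -0.0015], "turn": [0, 0, 0], "claw": 0.0}, {"delta_pos": [0, 0, -0.001], "turn": [0, 0, 0], "claw": 0.0}, {"delta_pos": [0, 0, 0], "turn": [0, 0, 0], "claw": 0.0}]}}

```text
t: 16.1
position: [0.5092, -0.2299, 0.0484]
ee_rot: [-0.342, 0.935, 0.089, -0.032]
wrist_force: [-0.2, 0.0, -0.7]
opening: 0.0112
finger_force: 58.9
```

```bash
python3 - <<'E'
from h import *
d=get_image("side")["img"]; w=get_image("wrist")["img"]
save("s3.png",np.concatenate([cv2.resize(d[210:350,220:360],(560,560)),cv2.resize(w,None,fx=.35,fy=.35)[:, :224].repeat(4,0)],1) if 0 else cv2.resize(d[220:340,230:350],(560,560),interpolation=cv2.INTER_CUBIC))
E
```

```text
(no output)
```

View pics/s3.png

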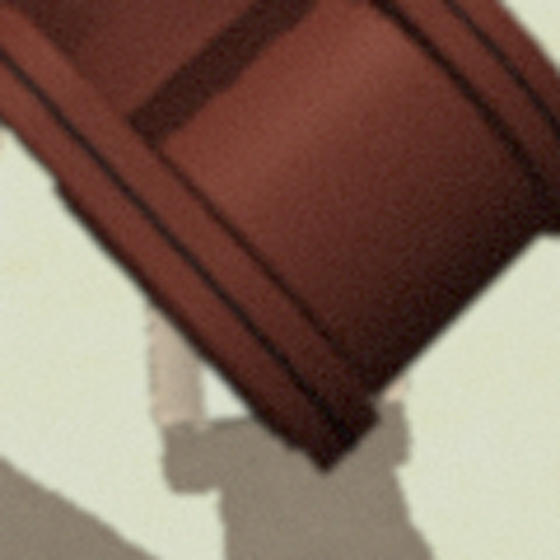

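The arm hides the tray in this side view (the rim shows at 180,350), so I'll feel for the floor instead.

Call:
{"api": "apply_moves", "payload": {"motion": [{"delta_pos": [0, 0, -0.001], "turn": [0, 0, 0], "claw": 0.0}, {"delta_pos": [0, 0, -0.001], "turn": [0, 0, 0], "claw": 0.0}, {"delta_pos": [0, 0, 0], "turn": [0, 0, 0], "claw": 0.0}]}}

```text
t: 16.58
position: [0.5092, -0.2299, 0.0464]
ee_rot: [-0.342, 0.935, 0.089, -0.032]
wrist_force: [-0.3, 0.4, -0.7]
opening: 0.0111
finger_force: 58.9
```

Call:
{"api": "apply_moves", "payload": {"motion": [{"delta_pos": [0, 0, -0.001], "turn": [0, 0, 0], "claw": 0.0}, {"delta_pos": [0, 0, 0], "turn": [0, 0, 0], "claw": 0.0}]}}

```text
t: 16.82
position: [0.5093, -0.2299, 0.0456]
ee_rot: [-0.342, 0.935, 0.089, -0.032]
wrist_force: [-1.1, 0.9, 0.1]
opening: 0.0109
finger_force: 58.9
```

Call:
{"api": "apply_moves", "payload": {"motion": [{"delta_pos": [0, 0, 0], "turn": [0, 0, 0], "claw": 0.15}, {"delta_pos": [0, 0, 0], "turn": [0, 0, 0], "claw": 0.2}, {"delta_pos": [0, 0, 0], "turn": [0, 0, 0], "claw": 0.3}, {"delta_pos": [0, 0, 0], "turn": [0, 0, 0], "claw": 0.35}, {"delta_pos": [0, 0, 0], "turn": [0, 0, 0], "claw": 0.4}]}}

```text
t: 17.45
position: [0.5093, -0.2299, 0.0455]
ee_rot: [-0.342, 0.935, 0.089, -0.032]
wrist_force: [0.5, -0.1, 0.7]
opening: 0.0339
finger_force: 0.1
```

Call:
{"api": "apply_moves", "payload": {"motion": [{"delta_pos": [0.0012, -0.0063, 0.0076], "turn": [0, 0, 0], "claw": 0.4}, {"delta_pos": [0.0012, -0.0063, 0.0076], "turn": [0, 0, 0], "claw": 0.4}, {"delta_pos": [0.0012, -0.0063, 0.0076], "turn": [0, 0, 0], "claw": 0.4}, {"delta_pos": [0.0025, -0.0126, 0.0152], "turn": [0, 0, 0], "claw": 0.4}, {"delta_pos": [0.0025, -0.0126, 0.0152], "turn": [0, 0, 0], "claw": 0.4}]}}

```text
t: 18.08
position: [0.518, -0.2748, 0.0996]
ee_rot: [-0.342, 0.935, 0.089, -0.032]
wrist_force: [0.6, -0.2, -0.2]
opening: 0.0341
finger_force: 0.0
```

Call:
{"api": "apply_moves", "payload": {"motion": [{"delta_pos": [0.005, -0.025, 0.03], "turn": [0, 0, 0], "claw": 0.4}, {"delta_pos": [0, 0, 0.05], "turn": [-7.9, -1.5, 0], "claw": 0.4}, {"delta_pos": [0, 0, 0.05], "turn": [-7.9, -1.5, 0], "claw": 0.4}, {"delta_pos": [0, 0, 0.03], "turn": [-7.9, -1.5, 0], "claw": 0.4}]}}

```text
t: 18.58
position: [0.5237, -0.2999, 0.2626]
ee_rot: [-0.136, 0.986, 0.094, -0.011]
wrist_force: [1.1, 0.7, 0.1]
opening: 0.0341
finger_force: 0.0
```

```bash
python3 - <<'E'
from h import *
np.set_printoptions(precision=4,suppress=True)
d=get_image("scene"); w=get_image("wrist"); A=cloud(d).reshape(-1,3); 
D=d["img"]
save("s4.png",np.concatenate([cv2.resize(D[150:300,160:440],(800,430)),cv2.resize(w["img"],(270,169)).repeat(1,0)[:, :].copy() if 0 else cv2.copyMakeBorder(cv2.resize(w["img"],(272,170)),0,0,0,528,cv2.BORDER_CONSTANT)]))
old=np.load("scene.npz")["W"].reshape(-1,3)
for n,W in(("old",old),("new",A)):
  for y in(.237,.152,.067):
    k=(abs(W[:,0]-.58)<.03)&(abs(W[:,1]-y)<.038)&(W[:,2]>.02)
    print(n,y,np.percentile(W[k],99,axis=0),np.median(W[k],0))
print(sensors.get_state()["position"])
E
```

```text
old 0.237 [0.5907 0.2587 0.097 ] [0.5808 0.2387 0.0577]
old 0.152 [0.5877 0.1741 0.0972] [0.5767 0.1547 0.0575]
old 0.067 [0.5831 0.0893 0.0973] [0.5727 0.0702 0.0568]
new 0.237 [0.5911 0.2589 0.0973] [0.5809 0.2387 0.0583]
new 0.152 [0.5884 0.174  0.0511] [0.5748 0.1553 0.0385]
new 0.067 [0.5836 0.0895 0.097 ] [0.5724 0.0702 0.0566]
[ 0.5257 -0.2971  0.2664]
```

View pics/s4.png

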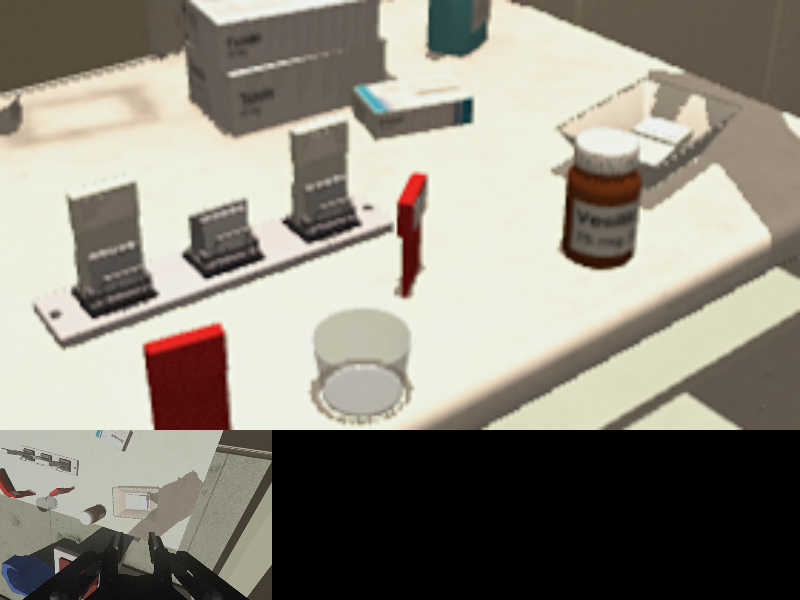

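The picture shows the card lying flat in the tray (665,135). Both good cards are at their old heights, and the robot is clear, so I'm handing in.

```bash
python3 -c "
from h import *
print(job.close_job())"
```

```text
the job is handed in; nothing more can be done
None
```

The weak clip was the middle one: its card slid at about 2 N and now lies flat, let go, in the white tray, and the other two cards still stand at their original heights; two of my tugs on the last card reached about 12.5 N, slightly past the 12 N where a clip starts to lift, with about 0.1 mm of rise seen at the gripper, and the first card was never tugged.

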